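# Refit the guide roller and hold its snap ring spread at the groove

### The job

Slide the loose white guide roller onto the bare upright axle stub of the carriage, all the way down onto its shoulder, and let go of it. Then take the snap-ring pliers out of their rest by the handles, squeeze them until the ring on their tips is fully spread, lower the spread ring over the end of the axle to the groove just above the roller without pressing hard on the roller, and finish still holding it there, level and spread: do not put it down or let go. Leave the tape roll, the red can and the carton where they are.

Things in the scene. Friction and masses are not known exactly. Their poses are not given: they have to be found in the camera images.
- carriage: Grey steel plate 90 (x) x 210 (y) x 20 mm high, fixed to the bench; origin at the centre of its underside. Two upright axle stubs stand on it at y = -55 mm (bare) and y = +55 mm (this one already has its roller and ring; roller 54 mm across, top 62 mm above the bench; nothing to do there).
- axle_seat (a point): Centre of the shoulder of the bare axle stub, 40 mm above the bench: a steel collar 30 mm across and 20 mm high on which the roller's underside must come to rest. Axes as the carriage; z up along the axle. Above it the axle is 20 mm across, its end 76 mm above the bench (36 mm above this point), the last 3 mm tapering to 15 mm across.
- groove (a point): Centre of the snap-ring groove on the bare axle, 64 mm above the bench, 24 mm above axle_seat, 12 mm below the axle's end. The groove is 18 mm across and 5 mm wide (61.5 to 66.5 mm above the bench). z up along the axle.
- roller: Loose white plastic roller with brass bush lying flat on the bench: 54 mm outside, 22 mm high, through bore 23 mm, 60 to 130 g; origin at the centre of its underside, z along the bore. Seated, its top is 62 mm above the bench.
- rest: Blue fixed rest for the pliers: base 80 (x) x 100 (y) x 8 mm, two upright cheeks 24 mm in x and 10 mm in y at y = -30 and +30 mm, tops 70 mm above the bench with lips 4 mm high. The pliers' cross bar lies on the cheeks between the lips; the pliers lift straight up. Origin at the centre of its underside.
- pliers: Snap-ring pliers, 170 g, upright in the rest: orange handles up, tips down, brass-coloured snap ring already hooked on the tips. Origin: underside of the 14 (x) x 72 (y) x 6 mm cross bar, midway between the handles (70 mm above the bench in the rest). z up, y from handle to handle. Jaws run 38 mm down from the origin, at y +-8 mm slack, +-16 mm squeezed. Their turn about the axle does not matter.
- grip (a point): Middle of the handles, 50 mm above the pliers' origin; axes as the pliers. Handles: 16 mm wide in x, from 14 to 74 mm above the origin, 52 mm over the outside at the top when slack. Squeezed along y they yield (10 N a side) to a firm stop, parallel and 30 mm over the outside, spreading jaws and ring; let go, a spring reopens them.
- ring_centre (a point): Centre of the spread ring's opening, to be brought onto the axle line: x -6, y 0, z -40 mm from the pliers' origin, mid-thickness; axes as the pliers. Ring 2.5 mm thick, square to z, gap and lugs to +x. Slack its opening is 19 mm; fully spread it clears the 20 mm axle by about 1.5 mm all round and reaches 14 mm to -x, 12 to +x, 20 to +-y.
- ring (a joint): Spread of one half of the snap ring in rad: 0 slack, 0.42 when the handles are squeezed fully to their stop; both halves move alike.
- tape: Yellow roll of tape, 90 mm across, 48 mm high, bystander; origin at the centre of its underside.
- grease: Red closed can, 60 mm across, 60 mm high, bystander; origin at the centre of its underside.
- carton: Small cardboard carton 50 x 90 x 35 mm, bystander; origin at the centre of its underside.

How it is judged:
By the outcome, as a careful person would: the job done as asked, in the order asked, and still so for the second after the job is handed in, while the arm keeps its last pose, push and grip.
It also fails if it takes over 48 s, if anything falls off the work surface, if the arm or the gripper's body presses on something with over 40 N, if the wrist force passes 120 N, or if a joint passes its speed limit or range.

### The arm

A 6-joint arm with a two-finger parallel gripper is mounted at the origin on the work surface. World frame = base frame: x ahead of the robot, y to its left, z up, the work surface at z = 0. Lengths are in m, angles in rad, forces in N, time in s.
With the tool pointing down it reaches from about 0.35 to 0.85 m from the base axis. Payload 8.1 kg.
Tool frame: the origin (TCP) lies where the fingers leave the gripper's body, on its centre line; the fingertips stand 73 mm ahead of it and the grasp point (between the pads) lies 54 mm ahead of it; y points along the fingers, z is the direction in which the jaws open and shut, and the axes are right-handed (so a half turn about y gives the same grasp; the last joint's range is limited). The gripper opens to 85 mm and grips with 20 to 120 N. Pads are 22 mm wide; open, the fingers measure 114 mm over their backs; the gripper's body (76 mm by 85 mm) begins 54 mm behind the grasp point. The pads swing forward as they close: fully open they stand 13 mm farther back than shut.
Start: joints at [-1.28, 0.13, 1.488, -0, 1.523, -0.085], TCP at [0.22, -0.558, 0.304] pointing down, gripper open.
Joint ranges: [-2.96, 2.96], [-0.89, 2.26], [0.02, 2.5], [-1.34, 4.48], [0, 2.73], [-2.66, 2.66]. Speed limits (rad/s): [2.39, 2.39, 2.79, 3.14, 3.14, 3.14].

### API

Orientations are given as a unit quaternion [x, y, z, w].
In Python, from workcell import * gives the robot as it stands.
- The arm moves only by the tool apply_moves, never from a script. Its argument "increments" is a list of rows, each a list of 5 numbers: the shift along the tool's x, y, z in mm, then the turn about the tool's y in rad, then the closure, from 0 (fully open) to 1 (shut). A call has 1 to 10 rows; each row is the pose to reach, as a shift and turn from the pose commanded when the call began, along the tool's axes at that moment; what a row does not reach only later rows make up. A row lasts 1/10 s, in which the tool goes at most 50 mm and 8.59 degrees, less where a joint would pass 70% of its speed; a pose out of reach is approached as far as the arm can. A call with a gripper value outside its range is refused whole. The fingers move at their own pace and stop on an object; "force" is the grip in N (left out, the last holds). Time passes only in rows, so rows that repeat a pose let the fingers close. It gives the time, the measured TCP pose, the force and the opening at its end, in the units of the state.
- observe(): the state, without advancing time (a new reading comes with each control period).
- camera(name): name is "side" or "top" or "wrist"; returns a dict with "image" (480x640x3 uint8, red, green, blue), "intrinsics" (3x3 intrinsics, pixels), "dist" ([k1, k2, p1, p2, k3] as OpenCV has them; the pictures are not rectified), "eye" and "rotation" of the camera in the world; the wrist camera has in their place "mount" (4x4, takes a point from camera to tool coordinates, whose origin is the TCP and whose axes are the tool frame's). Camera axes: x right, y down, z forward; pixel columns grow to the right and rows downward; lengths in m; the calibration is good to about 2 mm. A picture is of the moment at which its call begins: read the wrist's pose just before it. There is no depth.
- hand_in(): hands the job in, once; it reports no verdict.
Trained networks look in the newest picture that a camera, given by its name, has taken for a name from the list of things; names that differ only in an ending like _2 or _b are one class to them, and where a whole thing is asked for, a point or a joint stands for the part that bears it (a point fixed in the world has none). Each returns a list of dicts, best first, with "confidence" (0 to 1); they miss things now and then, are a little off and sometimes report something else, mostly with a low value. They report only what shows in the picture. A call takes as long as a camera call.
- search_frame(camera, thing): "rect" ([centre column, centre row, width, height] in pixels, round what is visible of it).
- regions_of(camera, thing): "pixels" (480x640 bool, what is visible of it) and "rect" ([centre column, centre row, width, height] in pixels, round what is visible of it).
The state is a dict: "time": time; "joints": joint angles; "dq": joint speeds; "joint_efforts": joint torques, N m; "tool_pos": TCP position; "tool_rot": TCP orientation; "force": force on the tool from outside, world axes, zero at the start; "ft_torque": the same for the moment, N m; "finger_gap": opening from 0.0 (shut) to 1.0 (fully open).
Only numpy, scipy, OpenCV 4.12 (cv2) and the standard library are available. Lean on these libraries where they do the work, as an engineer would, in place of code of your own. Each camera call takes 0.05 s, during which the arm holds its last target. There are 200 camera calls.

## Working session

There is one attempt and no reset: what is moved stays moved. The work goes in short steps, Python scripts to look and compute and a tool call to move; the robot and the scene stay as the last step left them, time stands still between calls to the robot, and variables do not carry over. Pictures are saved under pics/ and viewed, about 8 in all and at most 12, crops included, and the job is handed in when it is done.

Besides the shell and the picture viewer there is one more tool, called after "Emit:" by a JSON object that holds its "fn" and its "kwargs", one argument or row to a line. apply_moves: Moves the arm, as the interface text tells. Its arguments: {"type":"object","properties":{"increments":{"type":"array"},"force":{"type":"number"}},"required":["increments"]}

```bash
mkdir -p pics; python3 - <<'E'
from workcell import *
import cv2, numpy as np
s=observe(); print({k:np.round(v,4).tolist() for k,v in s.items()})
ims=[]
for n in ["side","top"]:
    c=camera(n); ims.append(c["image"]); print(n,c["intrinsics"],c["dist"],c["eye"],c["rotation"])
    for t in ["roller","carriage","rest","pliers","tape","grease","carton","ring"]:
        print(t,[(np.round(d["rect"],0).tolist(),round(d["confidence"],2)) for d in search_frame(n,t)[:3]])
    cv2.imwrite(f"pics/{n}0.png",c["image"][:,:,::-1])
E
```

```text
{'time': 0.0, 'joints': [-1.2804, 0.1312, 1.4893, 0.0, 1.523, -0.0854], 'dq': [0.0002, 0.0009, -0.0001, -0.0014, 0.0, -0.0], 'joint_efforts': [0.0006, -56.9392, -50.0558, -0.0003, 0.0148, 0.0], 'tool_pos': [0.2201, -0.5577, 0.3028], 'tool_rot': [-0.1321, 0.6953, -0.694, 0.132], 'force': [-1.4304, -0.5492, 0.2003], 'ft_torque': [-0.0223, -0.0317, -0.0323], 'finger_gap': 0.9991}
side [[473.11427581   0.         315.46029556]
 [  0.         473.11427581 237.37050788]
 [  0.           0.           1.        ]] [0.04051906 0.         0.         0.         0.        ] [0.15819987 0.60026481 0.65524365] [-0.28847801  0.84507675 -0.42960248  0.13441517]
roller [([404.0, 234.0, 24.0, 22.0], 0.68)]
carriage [([321.0, 297.0, 112.0, 79.0], 0.77)]
rest [([286.0, 421.0, 84.0, 82.0], 0.89), ([322.0, 298.0, 112.0, 81.0], 0.58)]
pliers [([286.0, 385.0, 37.0, 72.0], 0.82)]
tape [([171.0, 304.0, 56.0, 47.0], 0.72), ([286.0, 422.0, 81.0, 85.0], 0.64)]
grease [([286.0, 383.0, 44.0, 76.0], 0.67)]
carton [([259.0, 234.0, 45.0, 34.0], 0.79)]
ring [([288.0, 415.0, 6.0, 7.0], 0.52)]
top [[574.53928781   0.         319.91349462]
 [  0.         574.53928781 238.39313123]
 [  0.           0.           1.        ]] [0.05903298 0.         0.         0.         0.        ] [ 0.46220885 -0.00770454  1.11930461] [-0.69444803  0.71665124 -0.03831639  0.05181489]
roller [([456.0, 277.0, 30.0, 26.0], 0.56)]
carriage [([307.0, 270.0, 113.0, 66.0], 0.91)]
rest [([180.0, 330.0, 54.0, 48.0], 0.62)]
pliers [([168.0, 335.0, 47.0, 17.0], 0.67)]
tape [([201.0, 168.0, 52.0, 50.0], 0.94)]
grease [([459.0, 169.0, 37.0, 35.0], 0.68)]
carton [([338.0, 153.0, 48.0, 38.0], 0.57)]
ring []
```

View pics/top0.png

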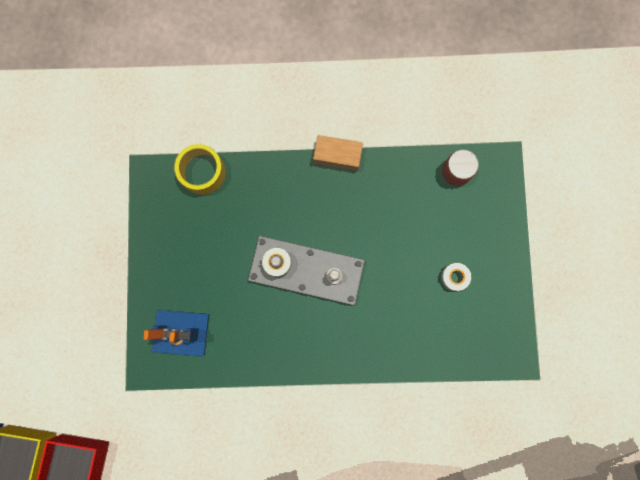

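View pics/side0.png

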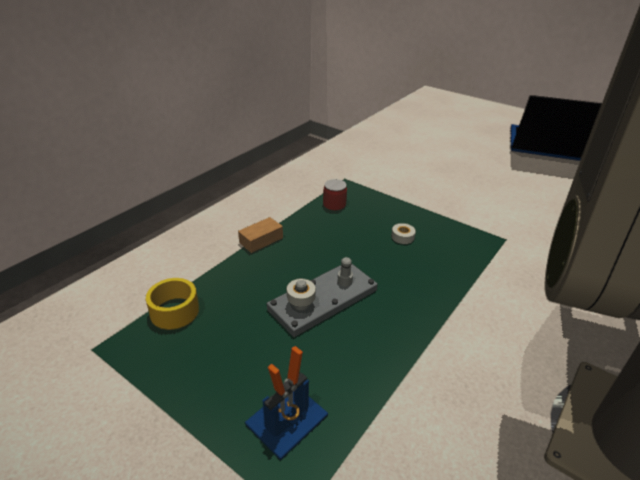

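Top view: roller at (457,277), bare axle at (334,276), carriage spanning (250–364, 237–303), rest at (180,333) with the pliers in it. The side view agrees.

```bash
cat > h.py <<'E'
from workcell import *
import cv2, numpy as np
from scipy.spatial.transform import Rotation as R
from scipy.optimize import least_squares
def grab(n):
    s=observe(); c=camera(n); K=np.array(c["intrinsics"]); d=np.array(c["dist"],float)
    if n=="wrist":
        Rt=R.from_quat(s["tool_rot"]).as_matrix(); M=np.array(c["mount"])
        Rc=Rt@M[:3,:3]; e=Rt@M[:3,3]+np.array(s["tool_pos"])
    else:
        r=np.array(c["rotation"]); Rc=R.from_quat(r).as_matrix() if r.shape==(4,) else r; e=np.array(c["eye"])
    return dict(im=c["image"],K=K,d=d,R=Rc,e=e,s=s)
def px2w(g,uv,z):
    p=cv2.undistortPoints(np.float64(uv).reshape(-1,1,2),g["K"],g["d"]).reshape(-1,2)
    r=np.c_[p,np.ones(len(p))]@g["R"].T
    return g["e"]+r*((z-g["e"][2])/r[:,2])[:,None]
def w2px(g,P):
    rv=cv2.Rodrigues(g["R"].T)[0]
    return cv2.projectPoints(np.float64(P).reshape(-1,1,3),rv,-g["R"].T@g["e"],g["K"],g["d"])[0].reshape(-1,2)
def mask(n,t):
    r=regions_of(n,t); return (r[0]["pixels"],r[0]["confidence"]) if r else (None,0)
def tool(): 
    s=observe(); return np.array(s["tool_pos"]),R.from_quat(s["tool_rot"]).as_matrix()
def circ(n,z,rad): # circle points
    a=np.linspace(0,2*np.pi,72,endpoint=False); return np.c_[rad*np.cos(a),rad*np.sin(a),np.full(72,z)]
def fit_sil(g,m,model,x0,ext=4):
    # silhouette fit: IoU-like moment match of convex hull of model(x,y,yaw) points against mask hull
    pts=np.argwhere(m)[:,::-1].astype(np.int32); hull=cv2.convexHull(pts).reshape(-1,2).astype(np.float32)
    a=np.linspace(0,2*np.pi,90,endpoint=False); D=np.c_[np.cos(a),np.sin(a)]
    sup=(hull@D.T).max(0)
    def f(x):
        c,s=np.cos(x[2]) if len(x)>2 else 1,np.sin(x[2]) if len(x)>2 else 0
        P=model.copy(); P[:,:2]=P[:,:2]@np.array([[c,s],[-s,c]])+x[:2]
        return (w2px(g,P)@D.T).max(0)-sup
    r=least_squares(f,x0,loss="soft_l1"); return r.x,np.sqrt((r.fun**2).mean())
def box(sx,sy,z0,z1): return np.array([[x,y,z] for x in(-sx/2,sx/2) for y in(-sy/2,sy/2) for z in(z0,z1)])
E
python3 - <<'E'
from h import *
p,T=tool(); print(p.round(4),"\n",T.round(3))
for n in ["top","side"]:
    g=grab(n)
    m,c=mask(n,"roller"); x0=[.45,-.25]
    print(n,"roller",c,fit_sil(g,m,np.r_[circ(0,0,.027),circ(0,.022,.027)],x0))
    m,c=mask(n,"rest")
    m2,_=mask(n,"pliers")
    print("rest",c,[fit_sil(g,m,box(.08,.1,0,.008),px2w(g,[[180,333]],0)[0,:2].tolist()+[y]) for y in (1.5,)] if n=="top" else "")
    if n=="top":
        m,c=mask(n,"carriage"); w=m.astype(np.uint8); pts=np.argwhere(m)[:,::-1].astype(np.float32)
        r=cv2.minAreaRect(pts); P=px2w(g,cv2.boxPoints(r),.02); print("carr",c,P.round(4).tolist(),P.mean(0))
        print("axle top",px2w(g,[[334,274]],.076)," other",px2w(g,[[276,262]],.062))
        m,c=mask(n,"pliers"); print("pl",c,[ (px2w(g,[q],.144)[0]).round(3).tolist() for q in ([152,335],[178,337],[168,335])])
        for nm,rad,hh,q in (("tape",.045,.048,[200,168]),("grease",.03,.06,[460,168])):
            print(nm, px2w(g,[q],hh/2)[0].round(3))
    
k=grab("top")["im"]; a=cv2.resize(k[300:365,130:220],(540,390),interpolation=cv2.INTER_CUBIC); b=cv2.resize(k[225:315,240:375],(540,360),interpolation=cv2.INTER_CUBIC)
cv2.imwrite("pics/z1.png",np.vstack([a,b])[:750,:,::-1][:,:,:])
cv2.imwrite("pics/z1.png",cv2.resize(np.vstack([a,b])[:,:,::-1],(432,600)))
E
```

```text
[ 0.2203 -0.5581  0.3039] 
 [[-0.93   0.     0.367]
 [-0.367 -0.    -0.93 ]
 [-0.    -1.     0.   ]]
top roller 0.92 (array([ 0.52308253, -0.24557431]), np.float64(0.8732370546281779))
rest 0.78 [(array([0.43400238, 0.28503967, 1.45813435]), np.float64(3.4802232909936346))]
carr 0.71 [[0.5247, 0.1533, 0.02], [0.6138, 0.1321, 0.02], [0.5611, -0.0723, 0.02], [0.4733, -0.0492, 0.02]] [0.54322179 0.04094633 0.02      ]
axle top [[ 0.53035388 -0.01337119  0.076     ]]  other [[0.5568262  0.09292746 0.062     ]]
pl 0.56 [[0.434, 0.295, 0.144], [0.429, 0.252, 0.144], [0.433, 0.268, 0.144]]
tape [0.749 0.241 0.024]
grease [ 0.73  -0.262  0.03 ]
side roller 0.64 (array([ 0.52264623, -0.24295248]), np.float64(1.1464756043743383))
rest 0.96
```

View pics/z1.png

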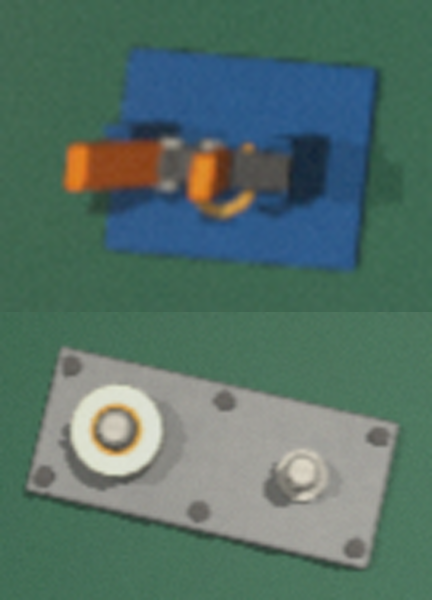

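The crop shows the rest's corners at (133,47), (375,68), (355,268) and (105,250), with the ring facing the robot side. The axle's end is at (302,470). Next I move above the roller to refine with the wrist camera.

Emit:
{"fn": "apply_moves", "kwargs": {
  "increments": [
    [-397,40,-180,0.2,0],
    [-397,40,-180,0.2,0],
    [-397,40,-180,0.2,0],
    [-397,40,-180,0.2,0],
    [-397,40,-180,0.2,0],
    [-397,40,-180,0.2,0],
    [-397,40,-180,0.2,0],
    [-397,40,-180,0.2,0],
    [-397,40,-180,0.2,0],
    [-397,40,-180,0.2,0]
  ]
}}

```text
time: 2.45
tool_pos: [0.526, -0.2409, 0.2632]
tool_rot: [-0.064, 0.705, -0.704, 0.064]
force: [0.5, 0.0, 0.1]
finger_gap: 1.005
```

```bash
python3 - <<'E'
from h import *
p,T=tool(); print(p.round(4),"\n",T.round(3))
g=grab("top")
q=np.array([[133,47],[375,68],[355,268],[105,250]])/4.8+[130,300]
P=px2w(g,q,.008); print("rest",P.round(4).tolist(),P.mean(0).round(4))
for a,b in((0,1),(3,2),(1,2),(0,3)): d=P[b]-P[a]; print(np.linalg.norm(d).round(4),np.degrees(np.arctan2(d[1],d[0])).round(1))
q=np.array([[302,470]])/3.2+[240,225]-[0,390*.8/3.2]; print("axle end",q,px2w(g,q,.076))
w=grab("wrist"); cv2.imwrite("pics/w1.png",w["im"][:,:,::-1]); print(w["e"],w["R"].round(2))
m,c=mask("wrist","roller")
if m is not None: print("roller",c,fit_sil(w,m,np.r_[circ(0,0,.027),circ(0,.022,.027)],[.523,-.245]))
E
```

```text
[ 0.526  -0.2409  0.2632] 
 [[-0.984  0.     0.18 ]
 [-0.18   0.002 -0.984]
 [-0.001 -1.    -0.002]]
rest [[0.4771, 0.327, 0.008], [0.4655, 0.2304, 0.008], [0.3875, 0.2384, 0.008], [0.3978, 0.3372, 0.008]] [0.432  0.2832 0.008 ]
0.0974 -96.8
0.0993 -96.0
0.0785 174.1
0.0799 172.7
axle end [[334.375 274.375]] [[ 0.52965245 -0.01402853  0.076     ]]
[ 0.60356647 -0.22844498  0.33325217] [[ 0.18 -0.93 -0.31]
 [-0.98 -0.17 -0.06]
 [-0.    0.31 -0.95]]
roller 0.58 (array([ 0.5252193 , -0.24483697]), np.float64(1.1676432593669253))
```

View pics/w1.png

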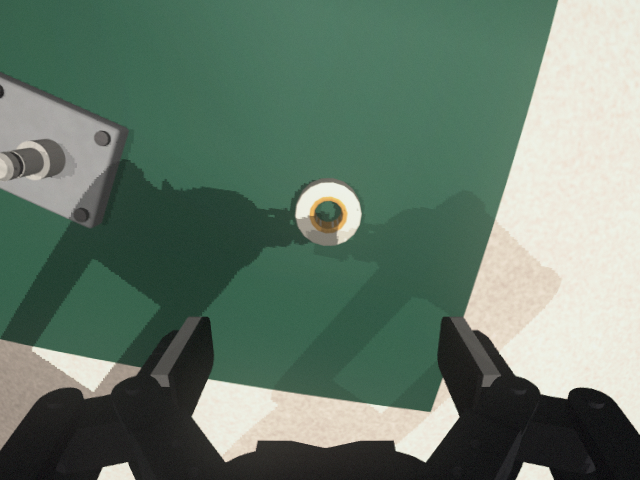

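The wrist view shows the roller at (328,213), and the fit gives (0.525, -0.245). The grip is aligned, so I descend partway and check.

Emit:
{"fn": "apply_moves", "kwargs": {
  "increments": [
    [1,60,3,0,0],
    [2,120,3,0,0],
    [2,130,3,0,0],
    [2,130,3,0,0],
    [2,130,3,0,0]
  ]
}}

```text
time: 3.1
tool_pos: [0.5215, -0.2494, 0.1346]
tool_rot: [-0.062, 0.704, -0.704, 0.061]
force: [1.7, -0.3, 0.3]
finger_gap: 0.993
```

```bash
python3 - <<'E'
from h import *
w=grab("wrist"); p,T=tool(); print(w["s"]["time"],p.round(4),T.round(3).tolist())
m,c=mask("wrist","roller")
if m is not None:
    x,r=fit_sil(w,m,np.r_[circ(0,0,.027),circ(0,.022,.027)],[.523,-.245]); print("roller",c,x,r, T.T@(np.r_[x,.02]-p)*1000)
cv2.imwrite("pics/w2.png",w["im"][:,:,::-1])
E
```

```text
3.1 [ 0.5227 -0.2498  0.1362] [[-0.985, 0.002, 0.174], [-0.174, -0.002, -0.985], [-0.002, -1.0, 0.002]]
roller 0.76 [ 0.52480708 -0.24451607] 1.6732928196948944 [ -2.7907305  116.19811252  -5.00571951]
```

Emit:
{"fn": "apply_moves", "kwargs": {
  "increments": [
    [-3,10,-5,0,0],
    [-3,40,-5,0,0],
    [-3,57,-5,0,0],
    [-3,57,-5,0,0],
    [-3,57,-5,0,0.1],
    [-3,57,-5,0,0.6],
    [-3,57,-5,0,0.6],
    [-3,57,-5,0,0.6],
    [-3,57,-5,0,0.6],
    [-3,57,-5,0,0.6]
  ],
  "force": 30
}}

```text
time: 4.2
tool_pos: [0.5253, -0.2434, 0.0792]
tool_rot: [0.061, -0.704, 0.705, -0.063]
force: [-2.0, 1.3, 7.2]
finger_gap: 0.614
```

Emit:
{"fn": "apply_moves", "kwargs": {
  "increments": [
    [0,-50,0,0,0.6],
    [0,-100,0,0,0.6],
    [-10,-120,-50,0,0.6],
    [-20,-120,-100,0,0.6],
    [-30,-120,-150,0,0.6],
    [-37,-120,-185,0,0.6],
    [-37,-120,-185,0,0.6],
    [-37,-120,-185,0,0.6]
  ]
}}

```text
time: 5.0
tool_pos: [0.5285, -0.0535, 0.1979]
tool_rot: [0.062, -0.704, 0.705, -0.063]
force: [-1.1, -0.5, -1.2]
finger_gap: 0.617
```

```bash
python3 - <<'E'
from h import *
w=grab("wrist"); w=grab("wrist");w=grab("wrist"); p,T=tool(); print(w["s"]["time"],p.round(4),T.round(3).tolist(),w["s"]["force"],w["s"]["finger_gap"])
cv2.imwrite("pics/w3.png",w["im"][:,:,::-1])
t=grab("top");cv2.imwrite("pics/t3.png",t["im"][:,:,::-1])
for n in("roller","carriage"):
    m,c=mask("wrist",n); print(n,c, m is not None and m.sum())
E
```

```text
5.1 [ 0.5284 -0.0554  0.1973] [[-0.985, 0.001, 0.174], [-0.174, -0.001, -0.985], [-0.001, -1.0, 0.001]] [ 0.12727635  0.276399   -1.37221614] 0.624030206832565
roller 0.87 15201
carriage 0.73 43544
```

View pics/w3.png

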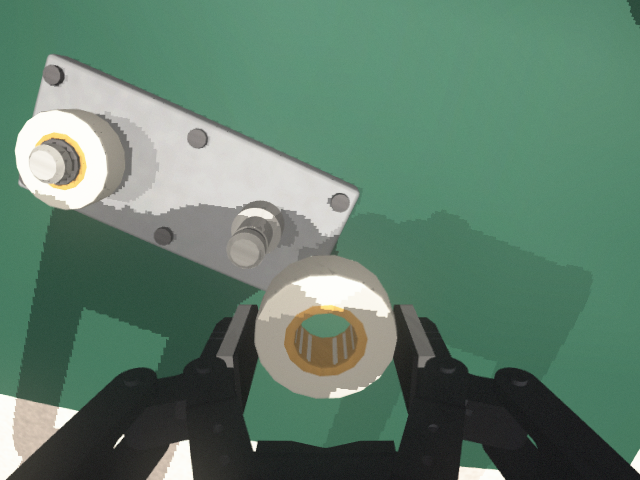

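The wrist view shows the roller held at about (326,330) and the axle end at about (245,250), still beside the roller. I'll measure both accurately.

```bash
python3 - <<'E'
from h import *
w=grab("wrist"); im=w["im"]; p,T=tool()
m,c=mask("wrist","roller")
n,lab,st,ce=cv2.connectedComponentsWithStats(m.astype(np.uint8)); k=1+np.argmax(st[1:,4]); m=lab==k; print(ce[k],st[k])
# held roller: fit x,y,z
pts=np.argwhere(m)[:,::-1].astype(np.int32); hull=cv2.convexHull(pts).reshape(-1,2).astype(float)
a=np.linspace(0,2*np.pi,90,endpoint=False); D=np.c_[np.cos(a),np.sin(a)]; sup=(hull@D.T).max(0)
M=np.r_[circ(0,0,.027),circ(0,.022,.027)]
r=least_squares(lambda x:(w2px(w,M+x)@D.T).max(0)-sup,[p[0],p[1],p[2]-.08],loss="soft_l1")
print("held roller",r.x,np.abs(r.fun).mean(),"in tool",T.T@(r.x-p)*1000)
a=cv2.resize(im[185:285,205:305],(600,600),interpolation=cv2.INTER_CUBIC)
cv2.imwrite("pics/z3.png",a[:,:,::-1])
# overlay check of guess
for A in ([.5297,-.0140],[.5310,-.0135]): print(w2px(w,[[*A,.076],[*A,.04]]).round(1).tolist())
E
```

```text
[325.01429675 327.56826378] [  253   255   144   145 15528]
held roller [ 0.52571492 -0.05573765  0.1143834 ] 0.4521763621880429 in tool [2.49302806e+00 8.24862145e+01 1.83690898e-02]
[[246.1, 257.0], [257.4, 235.9]]
[[245.4, 254.5], [256.8, 233.7]]
```

View pics/z3.png

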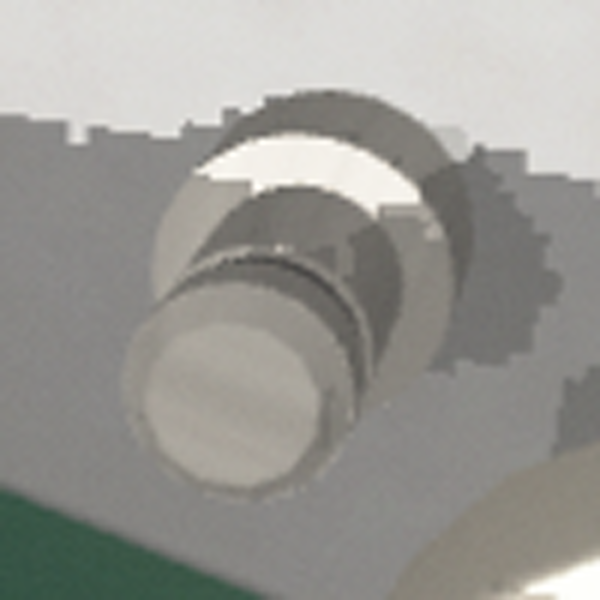

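Emit:
{"fn": "apply_moves", "kwargs": {
  "increments": [
    [-5,0,-20,0,0.6],
    [-14,5,-41,0,0.6],
    [-14,25,-41,0,0.6],
    [-14,25,-41,0,0.6],
    [-14,25,-41,0,0.6],
    [-14,25,-41,0,0.6]
  ]
}}

```text
time: 6.0
tool_pos: [0.5351, -0.012, 0.1727]
tool_rot: [0.062, -0.704, 0.704, -0.062]
force: [0.6, -0.5, -1.4]
finger_gap: 0.617
```

```bash
cat >> h.py <<'E'
def held(w,p,T,z0=.08):
    m,c=mask("wrist","roller"); n,lab,st,ce=cv2.connectedComponentsWithStats(m.astype(np.uint8)); k=1+np.argmax(st[1:,4]); m=lab==k
    hull=cv2.convexHull(np.argwhere(m)[:,::-1].astype(np.int32)).reshape(-1,2).astype(float)
    a=np.linspace(0,2*np.pi,90,endpoint=False); D=np.c_[np.cos(a),np.sin(a)]; sup=(hull@D.T).max(0)
    M=np.r_[circ(0,0,.027),circ(0,.022,.027)]
    r=least_squares(lambda x:(w2px(w,M+x)@D.T).max(0)-sup,[p[0],p[1],p[2]-z0],loss="soft_l1"); return r.x,np.abs(r.fun).mean()
E
python3 - <<'E'
from h import *
w=grab("wrist"); w=grab("wrist"); p,T=tool(); s=w["s"]; print(s["time"],p.round(4),T.round(3).tolist(),s["force"],s["finger_gap"])
print(held(w,p,T))
d=grab("side"); t=grab("top")
def z(g,c,r): 
    c=np.clip(c,[r,r],[639-r,479-r]).astype(int); return cv2.resize(g["im"][c[1]-r:c[1]+r,c[0]-r:c[0]+r],(400,400),interpolation=cv2.INTER_CUBIC)
P=[.531,-.0135,.09]
cv2.imwrite("pics/z4.png",np.hstack([z(w,[325,320],100),z(d,w2px(d,P)[0],45)])[:,:,::-1])
E
```

```text
6.05 [ 0.5353 -0.0119  0.1729] [[-0.985, 0.001, 0.174], [-0.174, -0.0, -0.985], [-0.001, -1.0, 0.0]] [ 0.09487821 -0.23223591 -0.94509731] 0.6188101578638053
(array([ 0.53280371, -0.01242817,  0.09016878]), np.float64(0.5134530244341352))
```

View pics/z4.png

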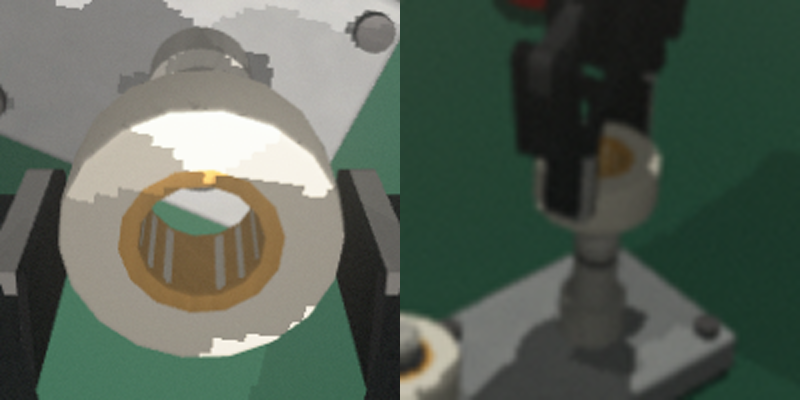

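In the crop the roller is centred over the axle in both views (wrist about x=200, side about x=597). I lower it gently.

Emit:
{"fn": "apply_moves", "kwargs": {
  "increments": [
    [0,6,0,0,0.6],
    [0,12,0,0,0.6],
    [0,18,0,0,0.6],
    [0,24,0,0,0.6],
    [0,24,0,0,0.6]
  ]
}}

```text
time: 6.75
tool_pos: [0.5339, -0.0113, 0.1463]
tool_rot: [-0.063, 0.705, -0.704, 0.061]
force: [0.1, -0.6, -0.1]
finger_gap: 0.621
```

Emit:
{"fn": "apply_moves", "kwargs": {
  "increments": [
    [0,8,0,0,0.6],
    [0,16,0,0,0.6],
    [0,21,0,0,0.6],
    [0,24,0,0,0.6],
    [0,26,0,0,0.6],
    [0,26,0,0,0.6]
  ]
}}

```text
time: 7.35
tool_pos: [0.5344, -0.0115, 0.1214]
tool_rot: [0.062, -0.704, 0.704, -0.062]
force: [-2.6, -1.6, -2.9]
finger_gap: 0.616
```

Emit:
{"fn": "apply_moves", "kwargs": {
  "increments": [
    [0,26,0,0,0.3],
    [0,26,0,0,0],
    [0,26,0,0,0],
    [0,26,0,0,0],
    [0,-20,0,0,0],
    [0,-70,0,0,0],
    [0,-110,0,0,0],
    [0,-110,0,0,0],
    [30,-110,0,0,0],
    [50,-110,0,0,0]
  ]
}}

```text
time: 8.35
tool_pos: [0.4851, -0.0202, 0.2328]
tool_rot: [0.062, -0.704, 0.704, -0.063]
force: [-0.7, 0.5, 0.0]
finger_gap: 0.999
```

```bash
python3 - <<'E'
from h import *
w=grab("wrist"); w=grab("wrist"); p,T=tool(); s=w["s"]; print(s["time"],p.round(4),T.round(3).tolist(),s["force"],s["joints"])
d=grab("side")
def z(g,c,r): 
    c=np.clip(c,[r,r],[639-r,479-r]).astype(int); return cv2.resize(g["im"][c[1]-r:c[1]+r,c[0]-r:c[0]+r],(400,400),interpolation=cv2.INTER_CUBIC)
P=[.532,-.013,.06]; print(w2px(w,[P]))
# fit both rollers from wrist mask
rs=regions_of("wrist","roller")
for r in rs[:3]:
    m=r["pixels"]; n,lab,st,ce=cv2.connectedComponentsWithStats(m.astype(np.uint8)); 
    for k in range(1,n):
        if st[k,4]<800: continue
        hull=cv2.convexHull(np.argwhere(lab==k)[:,::-1].astype(np.int32)).reshape(-1,2).astype(float)
        a=np.linspace(0,2*np.pi,90,endpoint=False); D=np.c_[np.cos(a),np.sin(a)]; sup=(hull@D.T).max(0)
        M=np.r_[circ(0,0,.027),circ(0,.022,.027)]
        x0=px2w(w,[ce[k]],.05)[0]
        q=least_squares(lambda x:(w2px(w,M+x)@D.T).max(0)-sup,x0,loss="soft_l1"); print(r["confidence"],ce[k],q.x,np.abs(q.fun).mean())
cv2.imwrite("pics/z5.png",np.hstack([z(w,w2px(w,[P])[0],100),z(d,w2px(d,P)[0],45)])[:,:,::-1])
E
```

```text
8.4 [ 0.4842 -0.0203  0.2324] [[-0.985, 0.0, 0.175], [-0.175, -0.0, -0.985], [-0.0, -1.0, 0.0]] [ 2.62752113  0.29564993 -0.66938648] [-1.48177718e-01 -1.43160439e-01  1.89276358e+00 -4.74526923e-04
  1.39306450e+00  1.24660916e+00]
[[327.42813895 162.96608623]]
0.56 [326.08790354 159.5705951 ] [ 0.5325383  -0.01203117  0.03616286] 0.3206748551416233
```

View pics/z5.png

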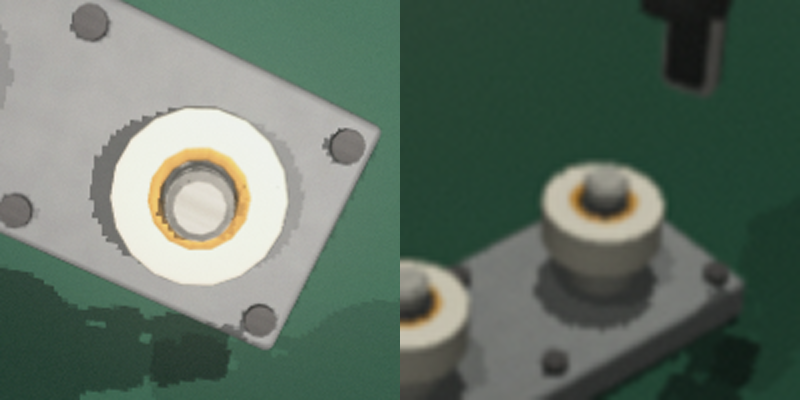

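The crop shows the roller seated flat on the collar with the axle through it, level with its neighbour. Next, the pliers.

Emit:
{"fn": "apply_moves", "kwargs": {
  "increments": [
    [0,-30,-50,0.05,0],
    [10,-30,-100,0.1,0],
    [20,-30,-150,0.2,0],
    [30,-30,-200,0.288,0],
    [40,-30,-250,0.288,0],
    [48,-30,-308,0.288,0],
    [48,-30,-308,0.288,0],
    [48,-30,-308,0.288,0],
    [48,-30,-308,0.288,0]
  ]
}}

```text
time: 9.45
tool_pos: [0.3847, 0.2751, 0.2621]
tool_rot: [-0.039, -0.706, 0.706, 0.039]
force: [-0.3, 0.1, -0.2]
finger_gap: 1.004
```

```bash
python3 - <<'E'
from h import *
w=grab("wrist"); w=grab("wrist"); p,T=tool(); s=w["s"]; print(s["time"],p.tolist(),T.round(3).tolist(),s["force"],s["joints"].__class__)
np.savez("w6.npz",K=w["K"],d=w["d"],R=w["R"],e=w["e"])
c,sn=np.cos(-.112),np.sin(-.112); Q=lambda v: np.array([.432,.2832,.07])+np.array([[c,-sn,0],[sn,c,0],[0,0,1]])@np.array(v)
print(w2px(w,[Q([0,26,.074*0+.0]) if 0 else Q([0,y,z]) for y,z in((.024,.074),(-.024,.074),(.036,.006),(-.036,.006))]).round(1).tolist())
cv2.imwrite("pics/w6.png",w["im"][:,:,::-1])
E
```

```text
9.5 [0.3850702452575569, 0.27409344322748613, 0.2619682868988842] [[-0.994, 0.0, -0.113], [0.113, -0.0, -0.994], [-0.0, -1.0, 0.0]] [ 1.06272345 -0.42600902  0.54033746] <class 'numpy.ndarray'>
[[245.4, 186.1], [346.3, 186.0], [247.1, 166.9], [359.7, 166.8]]
```

View pics/w6.png

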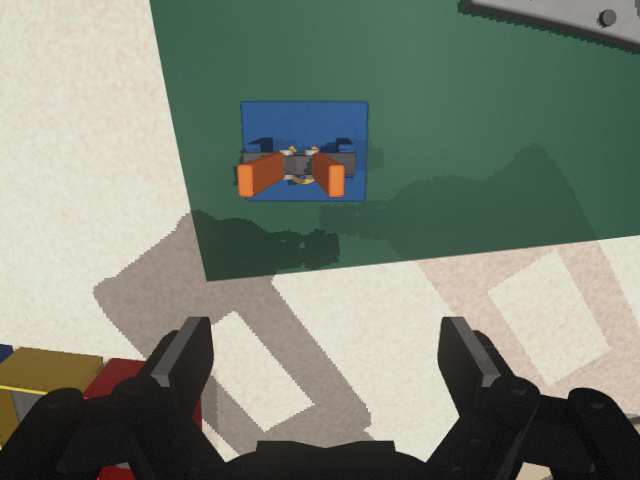

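The rest is square to the tool. Handle tops are centred at (246,181) and (336,181), and the cross bar spans columns 244 to 356.

```bash
python3 - <<'E'
from h import *
w={k:v for k,v in np.load("w6.npz").items()}; p,T=tool()
P=px2w(w,[[246,181],[336,181]],.144); print(P, "mid tool", (T.T@(P.mean(0)-p)*1000).round(1), np.linalg.norm(P[0]-P[1]))
B=px2w(w,[[241,101],[367,101],[367,201],[240,201]],.008); print("rest", B.mean(0),(T.T@(B.mean(0)-p)*1000).round(1))
C=px2w(w,[[300,161]],.076); print("bar",(T.T@(C[0]-p)*1000).round(1))
E
```

```text
[[0.43707493 0.30635866 0.144     ]
 [0.43223753 0.26394987 0.144     ]] mid tool [-48.  118.  -16.6] 0.04268378227040874
rest [0.4346644  0.28626288 0.008     ] [-47.8 254.  -17.7]
bar [-49.2 186.  -16.4]
```

Emit:
{"fn": "apply_moves", "kwargs": {
  "increments": [
    [-20,0,-8,0,0],
    [-48,0,-17,0,0],
    [-48,20,-17,0,0],
    [-48,60,-17,0,0],
    [-48,88,-17,0,0],
    [-48,88,-17,0,0],
    [-48,88,-17,0,0],
    [-48,88,-17,0,0]
  ]
}}

```text
time: 10.35
tool_pos: [0.4355, 0.2863, 0.1762]
tool_rot: [0.041, 0.707, -0.705, -0.039]
force: [-0.2, 0.7, -0.1]
finger_gap: 1.003
```

Emit:
{"fn": "apply_moves", "kwargs": {
  "increments": [
    [0,0,0,0,0.4],
    [0,0,0,0,0.75],
    [0,0,0,0,0.75],
    [0,0,0,0,0.75],
    [0,0,0,0,0.75],
    [0,0,0,0,0.75],
    [0,0,0,0,0.75]
  ],
  "force": 60
}}

```text
time: 11.05
tool_pos: [0.4351, 0.2865, 0.1758]
tool_rot: [0.041, 0.706, -0.706, -0.039]
force: [-0.2, -2.9, 9.8]
finger_gap: 0.325
```

Emit:
{"fn": "apply_moves", "kwargs": {
  "increments": [
    [0,-10,0,0,0.75],
    [0,-25,0,0,0.75],
    [0,-55,0,0,0.75],
    [0,-100,0,0,0.75],
    [0,-120,0,0,0.75],
    [0,-120,0,0,0.75],
    [0,-120,0,0,0.75]
  ]
}}

```text
time: 11.75
tool_pos: [0.434, 0.2863, 0.2943]
tool_rot: [0.04, 0.706, -0.706, -0.039]
force: [-0.9, 0.1, -2.6]
finger_gap: 0.323
```

```bash
python3 - <<'E'
from h import *
w=grab("wrist"); w=grab("wrist"); p,T=tool(); s=w["s"]; print(s["time"],p.tolist(),T.round(3).tolist(),s["force"],s["ft_torque"],s["finger_gap"])
P=p+T@np.array([6,54+50+40,0])/1000
t=grab("top"); d=grab("side")
np.savez("w7.npz",K=w["K"],d=w["d"],R=w["R"],e=w["e"]); np.savez("d7.npz",K=d["K"],d=d["d"],R=d["R"],e=d["e"])
print(w2px(w,[P]),w2px(d,[P]),w2px(t,[P]))
def z(g,c,r): 
    c=np.clip(c,[r,r],[639-r,479-r]).astype(int); print(c-r,400/(2*r)); return cv2.resize(g["im"][c[1]-r:c[1]+r,c[0]-r:c[0]+r],(400,400),interpolation=cv2.INTER_CUBIC)
cv2.imwrite("pics/z7.png",np.hstack([z(w,w2px(w,[P])[0],100),z(d,w2px(d,[P])[0]-[0,20],60)])[:,:,::-1])
E
```

```text
11.8 [0.4332619913498656, 0.2858981399319094, 0.2922059162518044] [[-0.994, -0.003, -0.112], [0.112, -0.001, -0.994], [0.002, -1.0, 0.002]] [-0.85207582  0.2762111  -1.93019095] [ 0.00328433 -0.01732754 -0.03409718] 0.3174554756292239
[[325.54542766 267.03184404]] [[288.84908686 358.60301524]] [[156.4351002  339.07482802]]
[225 167] 2.0
[228 278] 3.3333333333333335
```

View pics/z7.png

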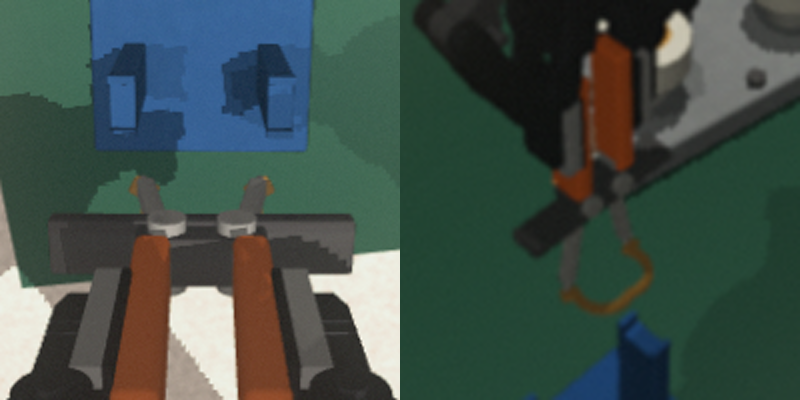

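Pliers are out and held level (bar centred at column about 325.7), with the ring spread. Moving over the axle at height, then looking.

Emit:
{"fn": "apply_moves", "kwargs": {
  "increments": [
    [-24,0,48,0,0.75],
    [-48,0,95,0,0.75],
    [-70,0,143,0,0.75],
    [-92,0,190,0,0.75],
    [-115,0,238,0,0.75],
    [-138,0,286,0,0.75],
    [-138,20,286,0,0.75],
    [-138,44,286,0,0.75],
    [-138,44,286,0,0.75],
    [-138,44,286,0,0.75]
  ]
}}

```text
time: 12.95
tool_pos: [0.5383, -0.0132, 0.2488]
tool_rot: [0.039, 0.706, -0.706, -0.041]
force: [-0.4, -0.2, -0.9]
finger_gap: 0.324
```

```bash
python3 - <<'E'
from h import *
w=grab("wrist"); w=grab("wrist"); p,T=tool(); s=w["s"]; print(s["time"],p.tolist(),T.round(3).tolist(),s["force"],s["finger_gap"])
P=p+T@np.array([6,105.8+40,0])/1000; print(P)
d=grab("side")
np.savez("w8.npz",K=w["K"],d=w["d"],R=w["R"],e=w["e"]); np.savez("d8.npz",K=d["K"],d=d["d"],R=d["R"],e=d["e"])
def z(g,c,r): 
    c=np.clip(c,[r,r],[639-r,479-r]).astype(int); print(c-r,400/(2*r)); return cv2.resize(g["im"][c[1]-r:c[1]+r,c[0]-r:c[0]+r],(400,400),interpolation=cv2.INTER_CUBIC)
cv2.imwrite("pics/z8.png",np.hstack([z(w,w2px(w,[P])[0]-[0,50],100),z(d,w2px(d,[P])[0],40)])[:,:,::-1])
cv2.imwrite("w8.png",w["im"]);cv2.imwrite("d8.png",d["im"])
E
```

```text
13.0 [0.5394536309731761, -0.012864014852808994, 0.25093360263721426] [[-0.994, 0.001, -0.111], [0.111, -0.0, -0.994], [-0.001, -1.0, -0.0]] [ 0.41605922  0.27837274 -1.19257369] 0.31967274679276764
[ 0.53364109 -0.01220408  0.1051275 ]
[224 115] 2.0
[306 206] 5.0
```

View pics/z8.png

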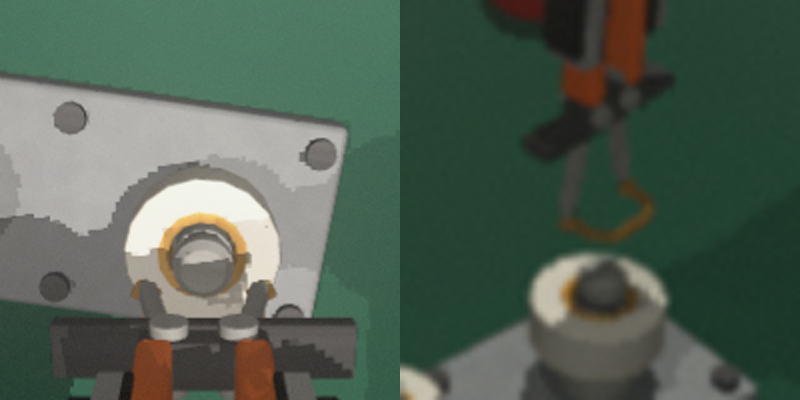

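The wrist crop shows the axle at column 203, jaws mid at about 202 and bar mid at about 204, so it is aligned sideways. I'll check the other direction by comparing projected model points in the side view (jaw tips (568,222) and (627,188); axle 580–628).

```bash
python3 - <<'E'
from h import *
L=lambda f:{k:v for k,v in np.load(f).items()}
d=L("d8.npz"); w=L("w8.npz"); p=np.array([.539,-.0130,.250]); T=np.array([[-.994,0,-.111],[.111,0,-.994],[0,-1,0]]).T.T
T=np.array([[-.994,0,-.111],[.111,0,-.994],[0,-1,0]])
f=lambda x,y,z: p+T@(np.array([-x,105.8-z,-y])/1000)   # pliers coords -> world
pts={"jaw+":f(0,16,-38),"jaw-":f(0,-16,-38),"ringc":f(-6,0,-40),"bar+":f(0,36,3),"bar-":f(0,-36,3),"ax76":[.5325,-.013,.076],"ax62":[.5325,-.013,.062],"barTop+x":f(7,0,6),"barTop-x":f(-7,0,6)}
for k,v in pts.items(): 
    a=w2px(d,[v])[0]; b=w2px(w,[v])[0]; print(k,"side crop",((a-[306,206])*5+[400,0]).round(0),"wrist crop",((b-[224,115])*2).round(0))
print("1mm x,y at axle side:",[((w2px(d,[np.array([.5325,-.013,.076])+v])-w2px(d,[[.5325,-.013,.076]]))*5).round(2).tolist() for v in ([.001,0,0],[0,.001,0],[0,0,.001])])
im=cv2.imread("d8.png")[206:286,306:386]; a=cv2.resize(im[30:70,20:60],(600,600),interpolation=cv2.INTER_CUBIC)
cv2.imwrite("pics/z9.png",a)
E
```

```text
jaw+ side crop [563. 213.] wrist crop [146. 284.]
jaw- side crop [618. 178.] wrist crop [258. 284.]
ringc side crop [602. 206.] wrist crop [202. 301.]
bar+ side crop [532. 148.] wrist crop [ 51. 344.]
bar- side crop [658.  69.] wrist crop [353. 345.]
ax76 side crop [600. 263.] wrist crop [205. 270.]
ax62 side crop [598. 291.] wrist crop [204. 256.]
barTop+x side crop [583.  94.] wrist crop [202. 323.]
barTop-x side crop [612. 109.] wrist crop [202. 377.]
1mm x,y at axle side: [[[-2.13, -1.01]], [[-1.44, 1.27]], [[0.15, -2.0]]]
```

View pics/z9.png

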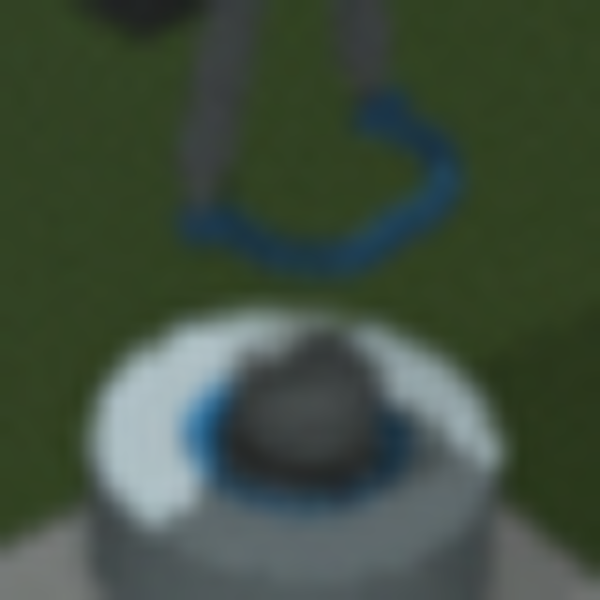

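Relative to the axle, the ring sits about 1–1.5 mm towards the robot. I correct that and lower to just around the axle tip.

Emit:
{"fn": "apply_moves", "kwargs": {
  "increments": [
    [-1.3,0,0,0,0.75],
    [-1.3,6,0,0,0.75],
    [-1.3,12,0,0,0.75],
    [-1.3,18,0,0,0.75],
    [-1.3,22,0,0,0.75],
    [-1.3,26,0,0,0.75],
    [-1.3,28,0,0,0.75],
    [-1.3,30,0,0,0.75],
    [-1.3,30,0,0,0.75],
    [-1.3,30,0,0,0.75]
  ]
}}

```text
time: 14.1
tool_pos: [0.5405, -0.0136, 0.22]
tool_rot: [-0.04, -0.706, 0.706, 0.04]
force: [-0.7, 0.4, -2.1]
finger_gap: 0.328
```

```bash
python3 - <<'E'
from h import *
d=grab("side"); s=d["s"]; print(s["time"],s["tool_pos"],s["force"],s["ft_torque"])
w=grab("wrist"); s=w["s"]; print(s["tool_pos"],s["force"])
a=cv2.resize(d["im"][225:275,320:370],(400,400),interpolation=cv2.INTER_CUBIC)
b=cv2.resize(w["im"][185:285,275:375],(400,400),interpolation=cv2.INTER_CUBIC)
im=np.hstack([b,a]); im=np.clip(im.astype(float)*1.5,0,255).astype(np.uint8)
cv2.imwrite("pics/z10.png",im[:,:,::-1])
E
```

```text
14.1 [ 0.5405223  -0.01358752  0.22004419] [-0.7475566   0.40779964 -2.13611681] [ 0.01713506 -0.0293393  -0.06727245]
[ 0.54057804 -0.01360585  0.22016061] [ 0.53743706  0.90190504 -1.4531996 ]
```

No more pictures, so I continue on force feedback, in small steps.

Emit:
{"fn": "apply_moves", "kwargs": {
  "increments": [
    [0,2,0,0,0.75],
    [0,4,0,0,0.75],
    [0,5,0,0,0.75],
    [0,5,0,0,0.75]
  ]
}}

```text
time: 14.6
tool_pos: [0.5403, -0.0135, 0.2146]
tool_rot: [0.04, 0.706, -0.706, -0.04]
force: [0.5, -0.0, -1.4]
finger_gap: 0.324
```

Emit:
{"fn": "apply_moves", "kwargs": {
  "increments": [
    [0,1,0,0,0.75],
    [0,2,0,0,0.75],
    [0,3,0,0,0.75],
    [0,3,0,0,0.75],
    [0,3,0,0,0.75]
  ]
}}

```text
time: 15.1
tool_pos: [0.5404, -0.0136, 0.2119]
tool_rot: [0.04, 0.706, -0.706, -0.04]
force: [-1.4, -0.7, -2.3]
finger_gap: 0.325
```

Emit:
{"fn": "apply_moves", "kwargs": {
  "increments": [
    [0,0.5,0,0,0.75],
    [0,1,0,0,0.75],
    [0,1,0,0,0.75],
    [0,1,0,0,0.75]
  ]
}}

```text
time: 15.5
tool_pos: [0.5404, -0.0135, 0.2109]
tool_rot: [0.04, 0.706, -0.706, -0.04]
force: [-0.2, -0.5, -1.5]
finger_gap: 0.318
```

Emit:
{"fn": "apply_moves", "kwargs": {
  "increments": [
    [0,0.5,0,0,0.75],
    [0,1,0,0,0.75],
    [0,1,0,0,0.75],
    [0,1,0,0,0.75]
  ]
}}

```text
time: 15.9
tool_pos: [0.5404, -0.0136, 0.2099]
tool_rot: [-0.04, -0.706, 0.706, 0.04]
force: [0.3, 0.4, -1.0]
finger_gap: 0.323
```

Emit:
{"fn": "apply_moves", "kwargs": {
  "increments": [
    [0,0.5,0,0,0.75],
    [0,0.5,0,0,0.75],
    [0,0.5,0,0,0.75]
  ]
}}

```text
time: 16.2
tool_pos: [0.5404, -0.0136, 0.2094]
tool_rot: [-0.04, -0.706, 0.706, 0.04]
force: [-0.2, -0.8, -2.1]
finger_gap: 0.32
```

Emit:
{"fn": "apply_moves", "kwargs": {
  "increments": [
    [0,0.5,0,0,0.75],
    [0,0.5,0,0,0.75],
    [0,0.5,0,0,0.75]
  ]
}}

```text
time: 16.5
tool_pos: [0.5405, -0.0136, 0.2091]
tool_rot: [-0.04, -0.706, 0.706, 0.04]
force: [-0.6, 0.0, 0.2]
finger_gap: 0.319
```

Emit:
{"fn": "apply_moves", "kwargs": {
  "increments": [
    [0,0.4,0,0,0.75],
    [0,0.4,0,0,0.75],
    [0,0.4,0,0,0.75]
  ]
}}

```text
time: 16.8
tool_pos: [0.5407, -0.0136, 0.209]
tool_rot: [-0.04, -0.706, 0.706, 0.039]
force: [-1.8, 0.1, 5.5]
finger_gap: 0.322
```

The ring touched the roller at TCP z ≈ 0.2091, as predicted for a 62 mm roller top. I raise about 1 mm to sit in the groove without pressing.

Emit:
{"fn": "apply_moves", "kwargs": {
  "increments": [
    [0,-1,0,0,0.75],
    [0,-1.5,0,0,0.75],
    [0,-1.5,0,0,0.75],
    [0,-1.5,0,0,0.75]
  ]
}}

```text
time: 17.2
tool_pos: [0.5402, -0.0135, 0.2095]
tool_rot: [0.039, 0.706, -0.706, -0.04]
force: [0.6, 0.3, -2.1]
finger_gap: 0.32
```

```bash
python3 - <<'E'
from h import *
from scipy import ndimage
d=grab("side"); s=d["s"]; print(s["time"],s["tool_pos"],s["force"],s["finger_gap"])
im=d["im"]; hsv=cv2.cvtColor(im,cv2.COLOR_RGB2HSV)
sub=hsv[236:272,325:372]; rgb=im[236:272,325:372].astype(int)
for r in range(sub.shape[0]):
    print(236+r,"".join('o' if (8<=h<=28 and S>110 and v>45) else ('W' if v>120 and S<90 else ('g' if 45<h<85 and S>90 else '.')) for h,S,v in sub[r]))
for i in range(3):
    g=grab("wrist"); print(g["s"]["tool_pos"].round(4),g["s"]["force"].round(1))
E
```

```text
17.2 [ 0.54020641 -0.01352339  0.20952863] [ 0.5538935   0.30411862 -2.10721861] 0.31995645762598335
236 ggggggggggg.........oooooooo....ggggggggggggggg
237 ggggggggggg..oo....oo..ooooo.....gggggggggggggg
238 ggggggggggg.ooooooooo...oooo......ggggggggggggg
239 ggggggggggg.ooooooooo...oooo......ggggggggggggg
240 ggggggggggg.ooooooooo....o........ggggggggggggg
241 ggggggggggg.ooooooooo............gggggggggggggg
242 gggggggggggg.oooooooo..........gggggggggggggggg
243 gggggggggggg..ooooooo........gggggggggggggggggg
244 gggggggggggg...ooooo........ggggggggggggggggggg
245 gggggggggggg.....o.........gggggggggggggggggggg
246 ggggggggggg...............ggggggggggggggggggggg
247 gggggggggg...............gggggggggggggggggggggg
248 gggggggg.................gggggggggggggggggggggg
249 ggggggg..................gggggggggggggggggggggg
250 ggggg.............ggg....gggggggggggggggggggggg
251 ggggg.............ggg.....ggggggggggggggggggggg
252 gggg..............ggg.....ggggggggggggggggggggg
253 ggggg.............gggg....ggggggggggggggggggggg
254 ggggggg...........gggg....ggggggggggggggggggggg
255 ggggggg
[... 301 characters left out ...]
261 ggggggg.WWWW...............oo....gggggggggggggg
262 ggggggg.WWWW...............ooo....ggggggggggggg
263 gggggg.WWWWW...............ooo....ggggggggggggg
264 gggggg.WWWWW...o..........oooo.....gggggggggggg
265 gggggg.WWWWW..oo..........oooo.....gggggggggggg
266 gggggg.WWWWW..oo.........oooo......gggggggggggg
267 gggggg..WW...ooo........oooo.......gggggggggggg
268 gggggg..W....oooooo...oooo.........gggggggggggg
269 gggggg...........oooooooo.....WW....ggggggggggg
270 ggg..........................WWWW....gggggggggg
271 g............................WWW......ggggggggg
[ 0.5403 -0.0136  0.2096] [ 0.8  0.1 -2.3]
[ 0.5403 -0.0136  0.2097] [-0.2  0.3 -1.8]
[ 0.5403 -0.0136  0.2098] [-0.4  0.1 -2.7]
```

```bash
python3 - <<'E'
from workcell import *
s=observe(); print(s["time"],s["tool_pos"],s["force"],s["finger_gap"]); print(hand_in())
E
```

```text
17.4 [ 0.54035849 -0.01355338  0.20983489] [-0.45550714  0.68992426 -1.84299638] 0.32439540624054375
the job is handed in; nothing more can be done
None
```

The job is handed in at about 17.4 s. The roller is on the bare axle, down on its shoulder and released, and the arm is holding the spread ring around the axle at the groove.

**Roller:** pictures from the side and wrist cameras after release show it flat on the collar, level with its neighbour. The wrist fit put its underside at 36 mm rather than 40 mm. I put that down to fit error, because the ring later touched the roller's top at the height expected for a seated roller.

**Pliers and ring:**
- **Spread:** I squeezed the pliers at 60 N while they were still in the rest, then lifted them out. The task described squeezing after taking them out. The opening stayed at 0.32 throughout, which I read as the handles being at their 30 mm stop.
- **Height:** I lowered the ring until it lightly touched the roller (5.5 N at most), then raised it clear. By my estimate the ring's middle is about 64 mm above the bench, the groove's height, and it rests about 0.5 mm above the roller.
- **Force:** the last reading was about -1.8 N vertically, which is just the weight of the pliers, so nothing is pressing on the roller.

**Less certain:**
- **Centring:** the side and wrist views disagreed by about 1 mm on the ring's centring over the axle, so I used a shift in between (1.3 mm). It went down without side force.
- **Final position:** I had used all 12 pictures by then, so I checked it only by force readings and a colour map of the side image. That map showed the ring's front arc around the axle.
- **Bystanders:** I never moved near the tape, can or carton, but did not measure them again at the end.

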